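# Find the uncaught lid of the bench service duct and push it open

### The job

One of the four steel tilting lids on the bench's service duct is not held by its catch. Find it by pressing gently on the ribbed heels at the lids' far ends: it is the one that rocks. Tip that lid up and push it fully open, back to its stop, so that the outlet under it can be reached, using only your fingertips and the outside of the fingers; do not take a lid between the fingers, leave the other lids shut and do not disturb the things standing around.

Things in the scene. Friction and masses are not known exactly. Their poses are not given: they have to be found in the camera images.
- duct: grey-painted metal service duct fixed on the bench, 164 mm deep (x), 532 long (y), 90 high, four identical flush steel lids in a row in its top. Origin: centre of its underside. x points away from the robot, y along the row to the robot's left, z up. Lid centres at y = +168 (lid1), +56, -56, -168 mm (lid4). The bay under the loose lid's heel is clear down to 30 mm above the bench
- lid1_heel (a point): point on the top face of lid 1 (leftmost seen from the robot), mid-width on its heel, the far end with four low ribs, 33 mm beyond the pivot line and 17 mm from the far edge; moves with the lid. Axes as the duct's while shut. Pressed here, a caught lid gives about 1 mm and stops; the loose one turns under 2 to 4 N
- lid1_edge (a point): middle of the near edge of lid 1, on its top face; rises as the lid opens. The lid is a plate 135 mm (x) by 104 (y) by 4 thick, 0.16 kg; the pivot runs along y under a crease 85 mm from this edge and 50 mm from the far edge, 17.5 mm beyond the duct's centre line, at the plate's underside
- lid1 (a joint): tilt of lid 1 in rad: 0 shut and flush; grows as its heel goes down and its near edge swings up and away from the robot; 1.57 upright, 1.75 fully open at its stop. The pivot is stiff: a lid stays where it is left
- lid2_heel (a point): point on the top face of lid 2 (second from the left), mid-width on its heel, the far end with four low ribs, 33 mm beyond the pivot line and 17 mm from the far edge; moves with the lid. Axes as the duct's while shut. Pressed here, a caught lid gives about 1 mm and stops; the loose one turns under 2 to 4 N
- lid2_edge (a point): middle of the near edge of lid 2, on its top face; rises as the lid opens. The lid is a plate 135 mm (x) by 104 (y) by 4 thick, 0.16 kg; the pivot runs along y under a crease 85 mm from this edge and 50 mm from the far edge, 17.5 mm beyond the duct's centre line, at the plate's underside
- lid2 (a joint): tilt of lid 2 in rad: 0 shut and flush; grows as its heel goes down and its near edge swings up and away from the robot; 1.57 upright, 1.75 fully open at its stop. The pivot is stiff: a lid stays where it is left
- lid3_heel (a point): point on the top face of lid 3 (third from the left), mid-width on its heel, the far end with four low ribs, 33 mm beyond the pivot line and 17 mm from the far edge; moves with the lid. Axes as the duct's while shut. Pressed here, a caught lid gives about 1 mm and stops; the loose one turns under 2 to 4 N
- lid3_edge (a point): middle of the near edge of lid 3, on its top face; rises as the lid opens. The lid is a plate 135 mm (x) by 104 (y) by 4 thick, 0.16 kg; the pivot runs along y under a crease 85 mm from this edge and 50 mm from the far edge, 17.5 mm beyond the duct's centre line, at the plate's underside
- lid3 (a joint): tilt of lid 3 in rad: 0 shut and flush; grows as its heel goes down and its near edge swings up and away from the robot; 1.57 upright, 1.75 fully open at its stop. The pivot is stiff: a lid stays where it is left
- lid4_heel (a point): point on the top face of lid 4 (rightmost), mid-width on its heel, the far end with four low ribs, 33 mm beyond the pivot line and 17 mm from the far edge; moves with the lid. Axes as the duct's while shut. Pressed here, a caught lid gives about 1 mm and stops; the loose one turns under 2 to 4 N
- lid4_edge (a point): middle of the near edge of lid 4, on its top face; rises as the lid opens. The lid is a plate 135 mm (x) by 104 (y) by 4 thick, 0.16 kg; the pivot runs along y under a crease 85 mm from this edge and 50 mm from the far edge, 17.5 mm beyond the duct's centre line, at the plate's underside
- lid4 (a joint): tilt of lid 4 in rad: 0 shut and flush; grows as its heel goes down and its near edge swings up and away from the robot; 1.57 upright, 1.75 fully open at its stop. The pivot is stiff: a lid stays where it is left
- detector_near: blue hand-held gas detector, 118 x 66 x 30 mm, lying on its back, loose, 0.26 kg; origin at the centre of its underside; on the robot's side of the duct
- detector_far: blue hand-held gas detector, 118 x 66 x 30 mm, lying on its back, loose, 0.26 kg; origin at the centre of its underside; beyond the duct
- bowl: small steel bowl, 90 mm across, 45 mm high, loose; origin at the centre of its underside; beyond the duct
- hood: grey calibration hood: 44 mm square foot 16 mm high with a round neck, 46 mm high in all, loose; origin at the centre of its underside; on the robot's side of the duct

How it is judged:
By the outcome, as a careful person would: the job done as asked, in the order asked, and still so for the second after the job is handed in, with the robot touching nothing.
It also fails if it takes over 58 s, if anything falls off the work surface, if the arm or the gripper's body presses on something with over 40 N, if the wrist force passes 120 N, or if a joint passes its speed limit or range.

### The arm

A 6-joint arm with a two-finger parallel gripper is mounted at the origin on the work surface. World frame = base frame: x ahead of the robot, y to its left, z up, the work surface at z = 0. Lengths are in mm, angles in rad, forces in N, time in s.
With the tool pointing down it reaches from about 275 to 750 mm from the base axis. Payload 10.2 kg.
Tool frame: the origin (TCP) lies on the centre line of the jaws, within the pads' length; the fingertips stand 25 mm ahead of it and the grasp point (between the pads) lies 6 mm ahead of it (bot.tcp_to_tips is the z of the fingertips in the tool frame, in mm); z points along the fingers, y is the direction in which the jaws open and shut (so a half turn about z gives the same grasp; the last joint's range is limited). The gripper opens to 88 mm and grips with 3 to 60 N. Pads are 18 mm wide; open, the fingers measure 123 mm over their backs; the gripper's body (75 mm by 187 mm) begins 45 mm behind the grasp point.
Start: joints at [-0.223, 0.313, 1.498, -0, 1.331, -0.223], TCP at [525.006, -0.014, 263.72] pointing down, gripper open.
Joint ranges: [-2.94, 2.94], [-0.97, 2.17], [0.19, 2.56], [-1.23, 4.37], [0.02, 3.11], [-2.88, 2.88]. Speed limits (rad/s): [2.39, 2.39, 3.01, 3.14, 3.14, 3.14].

### API

Orientations are given as a unit quaternion [w, x, y, z].
In Python, from rig import bot gives the robot as it stands.
- The arm moves only by the tool servo_tool, never from a script. Its argument "motion" is a list of rows, each a list of 7 numbers: the shift along the tool's x, y, z in m, then the turn, a rotation vector about the tool's x, y, z in rad, then the opening, from 0 (shut) to 1 (fully open). A call has 1 to 12 rows; each row shifts and turns the commanded pose from where the row before left it, along the tool's axes as they then stand; what a row does not reach is not made up. A row lasts 1/8 s, in which the tool goes at most 62.5 mm and 10.7 degrees, less where a joint would pass 70% of its speed; a pose out of reach is approached as far as the arm can. A call is refused whole if a number of a shift passes 0.0625 or a number of a turn 0.188, either way. A call with a gripper value outside its range is refused whole. The fingers move at their own pace and stop on an object; "newtons" is the grip in N (left out, the last holds). Time passes only in rows, so rows that do not move let the fingers close. It gives the time, the measured TCP pose, the force and the opening at its end, in the units of the state.
- bot.state(): the state, without advancing time (a new reading comes with each control period).
- bot.get_image(name): name is "scene" or "side" or "wrist"; returns a dict with "image" (420x560x3 uint8, red, green, blue), "mtx" (3x3 intrinsics, pixels), "position" and "rotation" of the camera in the world. Camera axes: x right, y up, looking along -z (the intrinsics and any distortion apply to the point x, -y, -z); pixel columns grow to the right and rows downward; lengths in mm; the calibration is good to about 2 mm. A picture is of the moment at which its call begins. There is no depth.
- bot.finish_job(): hands the job in, once; it reports no verdict.
The state is a dict: "time_s": time; "q": joint angles; "qd": joint speeds; "joint_torque": joint torques, N m; "tcp_pos": TCP position; "tcp_rot": TCP orientation; "ft_force": force on the tool from outside, world axes, zero at the start; "wrist_torque": the same for the moment, N m; "grip_width": finger opening in mm.
Only numpy, scipy, OpenCV 4.12 (cv2) and the standard library are available. Lean on these libraries where they do the work, as an engineer would, in place of code of your own. Each camera call takes 0.05 s, during which the arm holds its last target.

## Working session

There is one attempt and no reset: what is moved stays moved. The work goes in short steps, Python scripts to look and compute and a tool call to move; the robot and the scene stay as the last step left them, time stands still between calls to the robot, and variables do not carry over. Pictures are saved under pics/ and viewed, and the job is handed in when it is done.

Besides the shell and the picture viewer there is one more tool, called after ">>>" as a command line: name --pt "numbers of a row" for each row, then --argument value for the rest. servo_tool: Moves the arm, as the interface text tells. Its arguments: {"type":"object","properties":{"motion":{"type":"array"},"newtons":{"type":"number"}},"required":["motion"]}

```bash
ls; mkdir -p pics; python3 - <<'E'
from rig import bot
import cv2
s=bot.state(); print(s)
print(bot.tcp_to_tips)
import pickle
d={}
for n in ["scene","side","wrist"]:
    r=bot.get_image(n); d[n]=r
    cv2.imwrite(f"pics/{n}0.png",r["image"][:,:,::-1]); print(n,r["mtx"],r["position"],r["rotation"],[k for k in r])
pickle.dump(d,open("im0.pkl","wb"))
E
```

```text
pics
{'time_s': 0.0, 'q': array([-2.23403688e-01,  3.13416583e-01,  1.49842732e+00, -6.66704570e-07,
        1.33100528e+00, -2.23405059e-01]), 'qd': array([-0.00145477, -0.00133742, -0.00050947,  0.00019191,  0.00109718,
        0.00029968]), 'joint_torque': array([-1.80187753e-04, -4.02218950e+01, -2.52264959e+01,  6.94810320e-02,
        3.53677373e-02, -8.52248218e-05]), 'tcp_pos': array([5.24784148e+02, 3.47904780e-02, 2.63181828e+02]), 'tcp_rot': array([-5.31458308e-04,  7.07106101e-01,  7.07107182e-01, -3.35058116e-04]), 'ft_force': array([-0.3428304 , -0.1124082 , -0.04492365]), 'wrist_torque': array([-0.01542873, -0.00065054,  0.02787352]), 'grip_width': 88.15755596755626}
25.0
scene [[468.78194869   0.         280.31849837]
 [  0.         468.78194869 200.32160889]
 [  0.           0.           1.        ]] [997.02437479 246.44157515 831.03809927] [0.50618115 0.14342499 0.23913195 0.81610406] ['image', 'mtx', 'position', 'rotation']
side [[524.29977186   0.         276.63939215]
 [  0.         524.29977186 213.33969381]
 [  0.           0.           1.        ]] [ 407.86217493 -705.24404443  684.4776264 ] [ 0.8980895   0.42142739 -0.0611427  -0.10998084] ['image', 'mtx', 'position', 'rotation']
wrist [[327.54633778   0.         276.2716397 ]
 [  0.         327.54633778 210.69239163]
 [  0.           0.           1.        ]] [524.4356827   73.00026107 384.33489074] [ 9.89450946e-01 -1.44867581e-01  4.36602360e-04 -1.39741495e-04] ['image', 'mtx', 'position', 'rotation']
```

View pics/scene0.png

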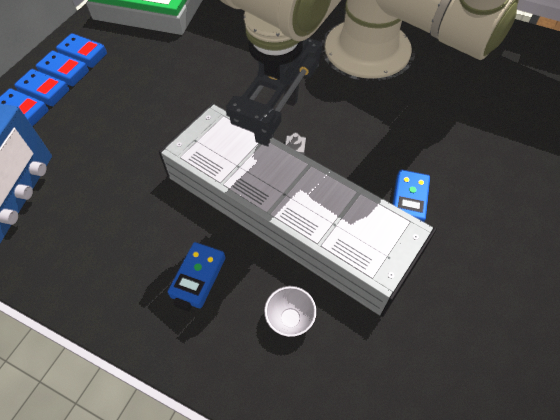

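View pics/side0.png

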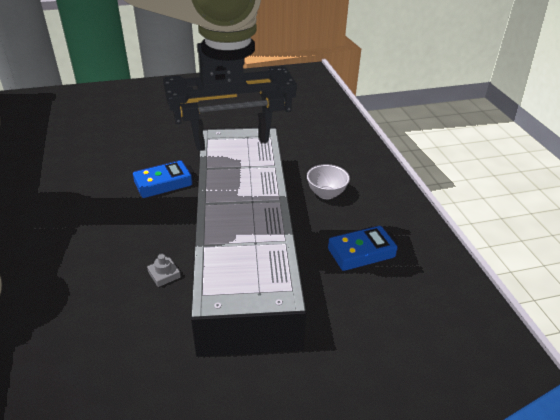

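View pics/wrist0.png

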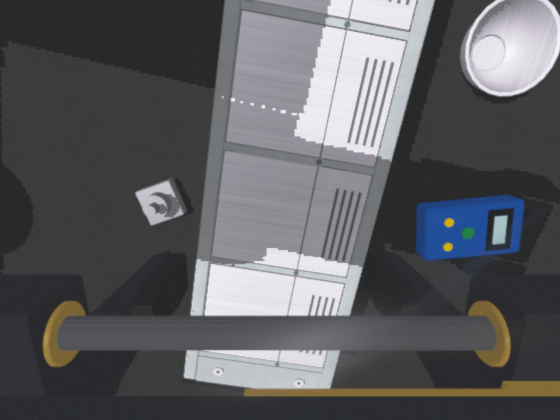

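```bash
python3 - <<'E'
import cv2
a=cv2.imread("pics/scene0.png"); cv2.imwrite("pics/sc_z.png",cv2.resize(a[95:315,150:440],None,fx=2.7,fy=2.7,interpolation=cv2.INTER_CUBIC))
a=cv2.imread("pics/side0.png"); cv2.imwrite("pics/si_z.png",cv2.resize(a[120:320,130:410],None,fx=2.8,fy=2.8,interpolation=cv2.INTER_CUBIC))
E
```

```text
(no output)
```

View pics/sc_z.png

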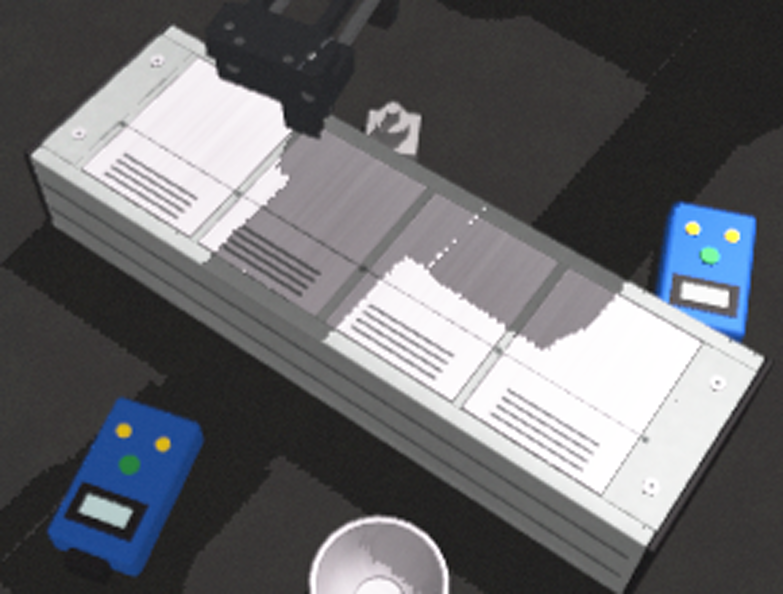

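View pics/si_z.png

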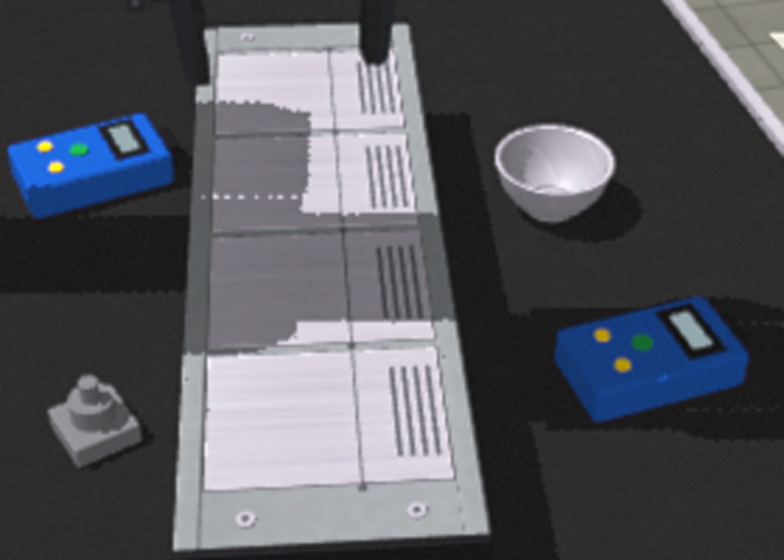

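```bash
cat > h.py <<'E'
import numpy as np,pickle
from scipy.spatial.transform import Rotation as R
def rot(q): return R.from_quat(q,scalar_first=True)
def ray(cam,uv):
    K=cam["mtx"];p=np.atleast_2d(uv)
    d=np.c_[(p[:,0]-K[0,2])/K[0,0],-(p[:,1]-K[1,2])/K[1,1],-np.ones(len(p))]
    return rot(cam["rotation"]).apply(d)
def onz(cam,uv,z):
    d=ray(cam,uv);o=cam["position"];t=(z-o[2])/d[:,2];return o+d*t[:,None]
def proj(cam,P):
    p=rot(cam["rotation"]).inv().apply(np.atleast_2d(P)-cam["position"]);K=cam["mtx"]
    return np.c_[K[0,0]*p[:,0]/-p[:,2]+K[0,2],K[1,1]*p[:,1]/p[:,2]+K[1,2]]
E
python3 - <<'E'
from h import *
d=pickle.load(open("im0.pkl","rb"))
c=np.array([[652,545],[765,357],[170,27],[35,153]])/2.7+[150,95]
P=onz(d["scene"],c,90);print(P.round(1))
c2=np.array([[408,25],[208,30],[175,549],[490,535]])/2.8+[130,120]
Q=onz(d["side"],c2,90);print(Q.round(1))
for A in(P,Q):
    print(A.mean(0), [np.linalg.norm(A[i]-A[(i+1)%4]).round(1) for i in range(4)])
    v=(A[0]+A[1]-A[2]-A[3])[:2]; print("yaw",np.arctan2(-v[0],v[1]))
# objects approx
si=lambda u:np.array(u)/2.8+[130,120]
print("hood",onz(d["side"],si([[95,435]]),8),"detnear",onz(d["side"],si([[85,155]]),30),"bowl",onz(d["side"],si([[553,160]]),45),"detfar",onz(d["side"],si([[645,345]]),30))
# wrist corner
E
```

```text
[[ 667.   280.5   90. ]
 [ 508.7  304.2   90. ]
 [ 425.9 -207.2   90. ]
 [ 579.8 -231.8   90. ]]
[[ 667.6  272.    90. ]
 [ 513.3  299.2   90. ]
 [ 421.8 -207.8   90. ]
 [ 581.4 -237.    90. ]]
[545.34468795  36.41348904  90.        ] [np.float64(160.0), np.float64(518.0), np.float64(155.9), np.float64(519.6)]
yaw -0.16466795877268087
[546.02294564  31.60093453  90.        ] [np.float64(156.7), np.float64(515.2), np.float64(162.3), np.float64(516.3)]
yaw -0.173192326304917
hood [[386.68809115 -36.60623965   8.        ]] detnear [[406.00217534 238.17533135  30.        ]] bowl [[744.39854833 131.54385773  45.        ]] detfar [[744.34000419 -60.51720587  30.        ]]
```

```bash
python3 - <<'E'
from h import *
d=pickle.load(open("im0.pkl","rb"))
A=np.array([[122,124],[238,193],[362,268],[499,351],[645,440]])/2.7+[150,95]
B=np.array([[363,488],[351,346],[343,230],[335,131],[329,50]])/2.8+[130,120]
W=np.array([[347,24],[319,162],[296,272],[277,364]])
for n,c in(("scene",A),("side",B),("wrist",W)):
    P=onz(d[n],c,90);print(n,P.round(1).tolist(),np.linalg.norm(np.diff(P,axis=0),axis=1).round(1))
    v=P[-1]-P[0]; print(np.arctan2(-v[0],v[1]))
# triangulate
for a,b in zip(A,B):
    ra=ray(d["scene"],[a])[0];rb=ray(d["side"],[b])[0]
    oa=d["scene"]["position"];ob=d["side"]["position"]
    s=np.linalg.lstsq(np.c_[ra,-rb],ob-oa,rcond=None)[0]
    p=oa+s[0]*ra;q=ob+s[1]*rb;print(((p+q)/2).round(1),np.linalg.norm(p-q).round(1))
E
```

```text
scene [[527.6, -188.4, 90.0], [545.4, -78.0, 90.0], [563.9, 31.7, 90.0], [582.9, 143.4, 90.0], [601.9, 252.9, 90.0]] [111.8 111.3 113.4 111.2]
-0.16680001581925363
side [[524.6, -190.1, 90.0], [542.7, -79.9, 90.0], [561.9, 29.4, 90.0], [580.7, 141.3, 90.0], [599.2, 249.2, 90.0]] [111.7 111.  113.5 109.5]
-0.1682126966305229
wrist [[580.9, 141.0, 90.0], [562.5, 30.6, 90.0], [543.7, -78.7, 90.0], [524.9, -189.6, 90.0]] [112.  110.8 112.5]
2.9738135505293215
[ 525.6 -189.2   88.2] 1.7
[543.6 -78.6  88.2] 1.3
[562.6  31.3  88.3] 0.6
[581.5 143.4  88.3] 0.9
[600.2 253.1  87.4] 0.5
```

>>> servo_tool --pt "0 0 0 0 0 0.174 0" --pt "0 0 0 0 0 0.174 0" --pt "0 0 0 0 0 0.174 0" --pt "0 0 0 0 0 0.174 0" --pt "0 0 0 0 0 0.174 0" --pt "0 0 0 0 0 0.174 0" --pt "0 0 0 0 0 0.174 0" --pt "0 0 0 0 0 0.174 0" --pt "0 0 0 0 0 0.174 0" --pt "0 0 0 0 0 0.172 0" --pt "0.06 0.02 0.05 0 0 0 0" --pt "0.005 0 0.05 0 0 0 0" --newtons 20

```text
time_s: 1.65
tcp_pos: [574.9, -25.2, 173.9]
tcp_rot: [0.0, 0.996, -0.084, 0.001]
ft_force: [-0.2, 0.4, -0.7]
grip_width: 0.7
```

```bash
cat >> h.py <<'E'
C=np.array([545.5,33.5]);YAW=-0.167
EX=np.array([np.cos(YAW),np.sin(YAW)]);EY=np.array([-EX[1],EX[0]])
def rep():
    from rig import bot
    s=bot.state();p=s["tcp_pos"][:2]-C
    print("t",round(s["time_s"],2),"duct x,y",(p@EX).round(1),(p@EY).round(1),"tipz",(s["tcp_pos"][2]-25).round(1),"F",s["ft_force"].round(2),"grip",round(s["grip_width"],1))
    m=rot(s["tcp_rot"]).as_matrix();print("tool x",m[:,0].round(3),"z",m[:,2].round(3),"q",s["q"].round(2))
E
python3 -c "
from h import *
rep()"
```

```text
t 1.65 duct x,y 38.8 -53.0 tipz 148.9 F [-0.18  0.43 -0.71] grip 0.7
tool x [ 0.986 -0.168  0.002] z [ 0.002 -0.001 -1.   ] q [-0.25  0.5   1.46 -0.    1.17  1.49]
```

>>> servo_tool --pt "0 0 0.02 0 0 0 0" --pt "0 0 0.015 0 0 0 0" --pt "0 0 0 0 0 0 0" --pt "0 0 0 0 0 0 0"

```text
time_s: 2.15
tcp_pos: [573.6, -23.9, 141.0]
tcp_rot: [0.0, 0.997, -0.083, 0.001]
ft_force: [-0.0, -0.7, 1.1]
grip_width: 0.7
```

```bash
python3 -c "
from h import *
rep()
from rig import bot
import cv2
for n in ['side','wrist']:
  cv2.imwrite(f'pics/{n}1.png',bot.get_image(n)['image'][:,:,::-1])"
```

```text
t 2.15 duct x,y 37.3 -52.0 tipz 116.0 F [-0.01 -0.67  1.12] grip 0.7
tool x [ 0.986 -0.166  0.002] z [ 0.002 -0.    -1.   ] q [-0.25  0.54  1.5   0.    1.1   1.49]
```

View pics/side1.png

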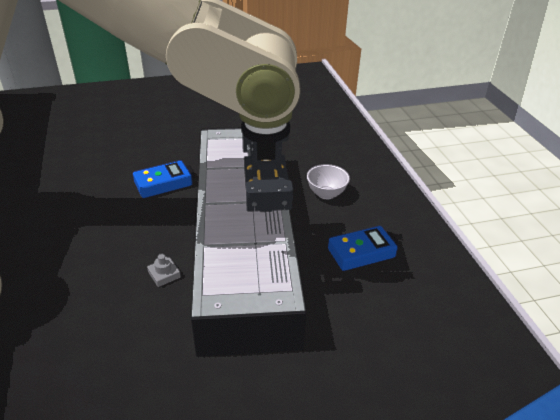

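View pics/wrist1.png

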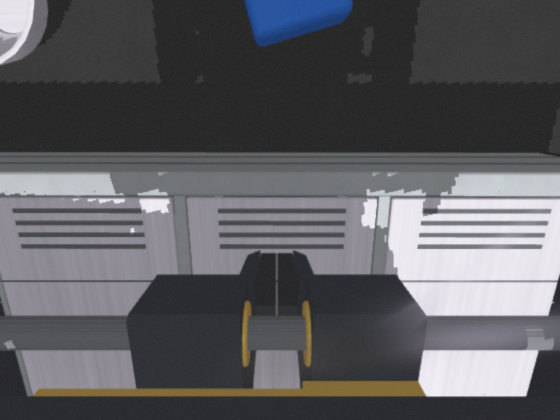

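>>> servo_tool --pt "0.013 0.004 0.005 0 0 0 0" --pt "0 0 0.012 0 0 0 0" --pt "0 0 0.004 0 0 0 0" --pt "0 0 0 0 0 0 0"

```text
time_s: 2.75
tcp_pos: [585.1, -29.9, 118.4]
tcp_rot: [-0.0, 0.997, -0.083, -0.001]
ft_force: [-0.6, -1.1, 0.1]
grip_width: 0.6
```

```bash
python3 -c "
from h import *
rep()"
```

```text
t 2.75 duct x,y 49.6 -55.9 tipz 93.4 F [-0.56 -1.05  0.06] grip 0.6
tool x [ 0.986 -0.166 -0.001] z [-0.001  0.    -1.   ] q [-0.25  0.59  1.48  0.    1.07  1.49]
```

>>> servo_tool --pt "0 0 0.002 0 0 0 0" --pt "0 0 0 0 0 0 0"

```text
time_s: 3.0
tcp_pos: [585.4, -29.9, 117.0]
tcp_rot: [0.0, 0.997, -0.083, 0.0]
ft_force: [-0.7, 0.2, 0.1]
grip_width: 0.1
```

>>> servo_tool --pt "0 0 0.001 0 0 0 0" --pt "0 0 0 0 0 0 0"

```text
time_s: 3.25
tcp_pos: [585.4, -29.9, 116.0]
tcp_rot: [0.0, 0.997, -0.083, 0.0]
ft_force: [-0.7, -0.1, -0.0]
grip_width: 0.2
```

>>> servo_tool --pt "0 0 0.001 0 0 0 0" --pt "0 0 0 0 0 0 0"

```text
time_s: 3.5
tcp_pos: [585.5, -30.0, 115.1]
tcp_rot: [0.0, 0.997, -0.084, 0.0]
ft_force: [0.3, -0.1, 0.4]
grip_width: 0.6
```

>>> servo_tool --pt "0 0 0.001 0 0 0 0" --pt "0 0 0 0 0 0 0"

```text
time_s: 3.75
tcp_pos: [585.6, -30.0, 114.7]
tcp_rot: [0.0, 0.997, -0.083, 0.0]
ft_force: [-1.7, 1.1, 7.4]
grip_width: 0.2
```

>>> servo_tool --pt "0 0 0.001 0 0 0 0" --pt "0 0 0 0 0 0 0"

```text
time_s: 4.0
tcp_pos: [585.6, -30.0, 114.6]
tcp_rot: [0.0, 0.997, -0.083, 0.001]
ft_force: [-5.1, 0.3, 15.0]
grip_width: 0.5
```

>>> servo_tool --pt "0 0 -0.012 0 0 0 0" --pt "0 -0.028 0 0 0 0 0" --pt "0 -0.028 0 0 0 0 0" --pt "0 -0.028 0 0 0 0 0" --pt "0 -0.028 0 0 0 0 0" --pt "0 0 0.004 0 0 0 0" --pt "0 0 0.004 0 0 0 0" --pt "0 0 0 0 0 0 0"

```text
time_s: 5.0
tcp_pos: [603.8, 79.5, 116.5]
tcp_rot: [0.0, 0.996, -0.084, -0.0]
ft_force: [0.0, -0.1, -0.2]
grip_width: 0.5
```

```bash
python3 -c "
from h import *
rep()"
```

```text
t 5.0 duct x,y 49.8 55.1 tipz 91.5 F [ 0.03 -0.12 -0.2 ] grip 0.5
tool x [ 0.986 -0.168 -0.001] z [-0.001 -0.    -1.   ] q [-0.06  0.64  1.4  -0.    1.1   1.68]
```

>>> servo_tool --pt "0 0 0.001 0 0 0 0" --pt "0 0 0 0 0 0 0"

```text
time_s: 5.25
tcp_pos: [604.0, 80.1, 116.0]
tcp_rot: [0.0, 0.996, -0.084, 0.0]
ft_force: [-1.2, -0.7, -0.5]
grip_width: 0.4
```

>>> servo_tool --pt "0 0 0.001 0 0 0 0" --pt "0 0 0 0 0 0 0"

```text
time_s: 5.5
tcp_pos: [604.1, 80.3, 115.1]
tcp_rot: [0.0, 0.997, -0.084, 0.0]
ft_force: [0.0, -1.3, 1.4]
grip_width: 0.1
```

>>> servo_tool --pt "0 0 0.0005 0 0 0 0" --pt "0 0 0 0 0 0 0"

```text
time_s: 5.75
tcp_pos: [604.2, 80.3, 114.7]
tcp_rot: [0.0, 0.997, -0.084, 0.0]
ft_force: [-0.1, -2.0, 1.5]
grip_width: 0.6
```

>>> servo_tool --pt "0 0 0.0005 0 0 0 0" --pt "0 0 0 0 0 0 0"

```text
time_s: 6.0
tcp_pos: [604.2, 80.4, 114.1]
tcp_rot: [0.0, 0.997, -0.083, 0.0]
ft_force: [0.8, -0.8, 3.1]
grip_width: 0.3
```

>>> servo_tool --pt "0 0 0.0005 0 0 0 0" --pt "0 0 0 0 0 0 0"

```text
time_s: 6.25
tcp_pos: [604.2, 80.4, 113.5]
tcp_rot: [-0.0, 0.997, -0.084, 0.0]
ft_force: [1.7, -1.3, 2.6]
grip_width: 0.6
```

>>> servo_tool --pt "0 0 0.0005 0 0 0 0" --pt "0 0 0 0 0 0 0"

```text
time_s: 6.5
tcp_pos: [604.1, 80.5, 113.0]
tcp_rot: [-0.0, 0.997, -0.084, 0.0]
ft_force: [2.3, -0.9, 2.9]
grip_width: 0.5
```

>>> servo_tool --pt "0 0 0.001 0 0 0 0" --pt "0 0 0.001 0 0 0 0" --pt "0 0 0 0 0 0 0"

```text
time_s: 6.88
tcp_pos: [603.9, 80.6, 110.8]
tcp_rot: [-0.0, 0.997, -0.083, -0.0]
ft_force: [1.9, -0.8, 2.7]
grip_width: 0.3
```

>>> servo_tool --pt "0 0 0.002 0 0 0 0" --pt "0 0 0.002 0 0 0 0" --pt "0 0 0 0 0 0 0"

```text
time_s: 7.25
tcp_pos: [603.6, 80.6, 106.5]
tcp_rot: [-0.0, 0.997, -0.083, -0.001]
ft_force: [0.3, -0.1, 1.9]
grip_width: 0.4
```

```bash
python3 -c "
from h import *
rep()
from rig import bot
import cv2
for n in ['side','scene']:
  cv2.imwrite(f'pics/{n}2.png',bot.get_image(n)['image'][:,:,::-1])"
```

```text
t 7.25 duct x,y 49.5 56.1 tipz 81.5 F [ 0.33 -0.07  1.9 ] grip 0.4
tool x [ 0.986 -0.166 -0.001] z [-0.001  0.    -1.   ] q [-0.06  0.65  1.41  0.    1.08  1.68]
```

View pics/scene2.png

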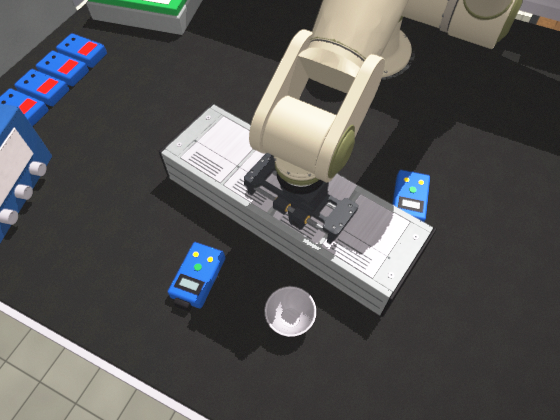

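>>> servo_tool --pt "0 0 0.003 0 0 0 0" --pt "0 0 0.003 0 0 0 0" --pt "0 0 0.003 0 0 0 0" --pt "0 0 0.003 0 0 0 0" --pt "0 0 0 0 0 0 0"

```text
time_s: 7.98
tcp_pos: [603.9, 80.4, 94.5]
tcp_rot: [0.0, 0.997, -0.084, -0.0]
ft_force: [-0.3, 0.3, 1.3]
grip_width: 0.3
```

>>> servo_tool --pt "0 0 0.003 0 0 0 0" --pt "0 0 0.003 0 0 0 0" --pt "0 0 0.003 0 0 0 0" --pt "0 0 0 0 0 0 0"

```text
time_s: 8.48
tcp_pos: [603.8, 80.5, 85.5]
tcp_rot: [0.0, 0.997, -0.084, -0.0]
ft_force: [1.2, -0.4, -0.0]
grip_width: 0.5
```

```bash
python3 -c "
from h import *
rep()
from rig import bot
import cv2
for n in ['side','wrist']:
  cv2.imwrite(f'pics/{n}3.png',bot.get_image(n)['image'][:,:,::-1])"
```

```text
t 8.47 duct x,y 49.7 56.0 tipz 60.5 F [ 1.16 -0.37 -0.05] grip 0.5
tool x [ 0.986 -0.166 -0.001] z [-0.001  0.    -1.   ] q [-0.06  0.68  1.42  0.    1.04  1.68]
```

View pics/side3.png

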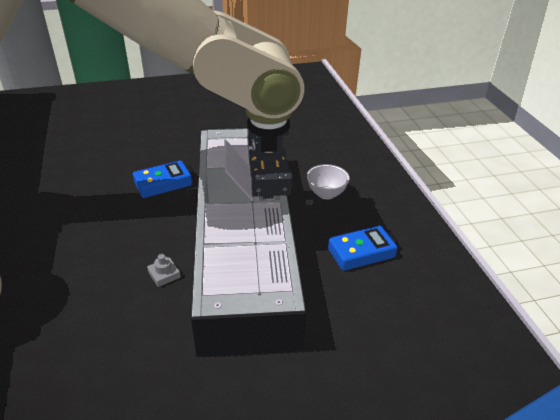

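View pics/wrist3.png

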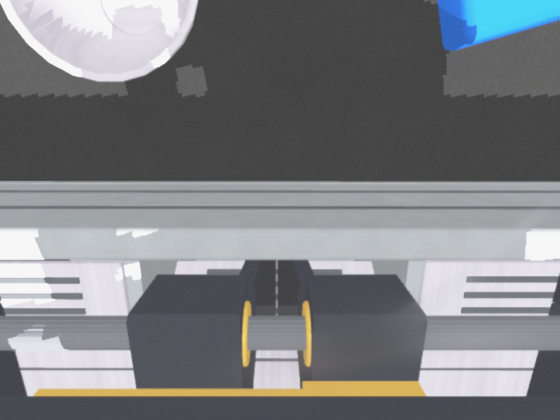

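>>> servo_tool --pt "0 0 -0.02 0 0 0 0" --pt "0 0 -0.03 0 0 0 0" --pt "0 0 -0.03 0 0 0 0" --pt "0 0 -0.03 0 0 0 0" --pt "0 0 -0.025 0 0 0 0" --pt "-0.028 0 0 0 0 0 0" --pt "-0.028 0 0 0 0 0 0" --pt "-0.028 0 0 0 0 0 0" --pt "-0.028 0 0 0 0 0 0" --pt "0 0 0 0 0 0 0"

```text
time_s: 9.82
tcp_pos: [492.6, 99.4, 221.2]
tcp_rot: [-0.0, 0.997, -0.083, -0.0]
ft_force: [-0.4, -0.0, 0.7]
grip_width: 0.8
```

```bash
python3 -c "
from h import *
rep()
from rig import bot
import cv2
for n in ['side','scene']:
  cv2.imwrite(f'pics/{n}4.png',bot.get_image(n)['image'][:,:,::-1])"
```

```text
t 9.82 duct x,y -63.1 56.2 tipz 196.2 F [-0.39 -0.    0.75] grip 0.8
tool x [ 0.986 -0.166 -0.   ] z [-0.  0. -1.] q [-0.03  0.3   1.63  0.    1.21  1.7 ]
```

View pics/side4.png

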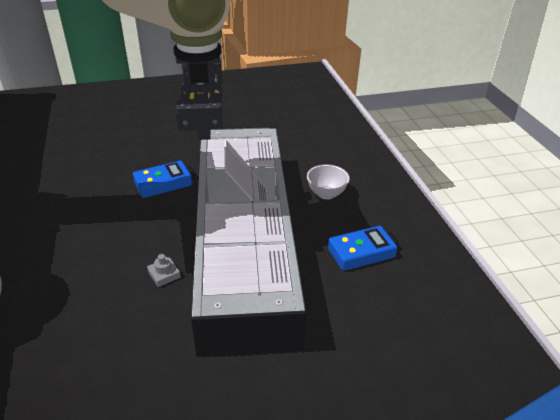

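View pics/scene4.png

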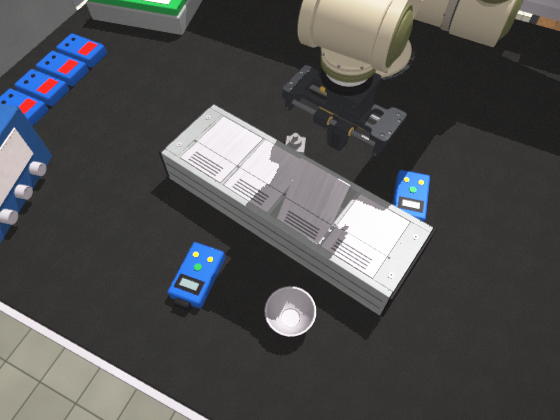

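>>> servo_tool --pt "0 0 0.025 0 0 0 0" --pt "0 0 0.025 0 0 0 0" --pt "0 0 0.024 0 0 0 0" --pt "0.005 0 0 0 0 0 0" --pt "0.01 0 0 0 0 0 0" --pt "0.01 0 0 0 0 0 0" --pt "0.01 0 0 0 0 0 0" --pt "0 0 0 0 0 0 0"

```text
time_s: 10.92
tcp_pos: [528.9, 93.1, 147.1]
tcp_rot: [0.0, 0.996, -0.084, 0.0]
ft_force: [-0.1, -0.6, 0.3]
grip_width: 0.5
```

>>> servo_tool --pt "0.005 0 0 0 0 0 0" --pt "0.005 0 0 0 0 0 0" --pt "0.005 0 0 0 0 0 0" --pt "0.005 0 0 0 0 0 0" --pt "0 0 0 0 0 0 0"

```text
time_s: 11.55
tcp_pos: [548.1, 89.9, 146.9]
tcp_rot: [-0.0, 0.997, -0.084, 0.0]
ft_force: [0.8, 0.1, -0.2]
grip_width: 0.2
```

```bash
python3 -c "
from h import *
rep()
from rig import bot
import cv2
for n in ['side']:
  cv2.imwrite(f'pics/{n}5.png',bot.get_image(n)['image'][:,:,::-1])"
```

```text
t 11.55 duct x,y -6.8 56.0 tipz 121.9 F [ 0.82  0.07 -0.17] grip 0.2
tool x [ 0.986 -0.167  0.   ] z [ 0. -0. -1.] q [-0.05  0.49  1.56  0.    1.09  1.69]
```

View pics/side5.png

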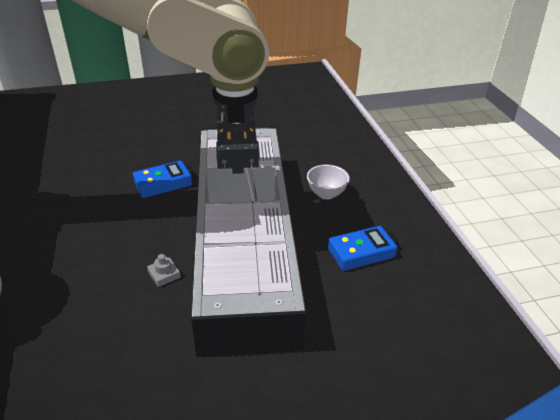

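>>> servo_tool --pt "0.004 0 0 0 0 0 0" --pt "0.004 0 0 0 0 0 0" --pt "0.004 0 0 0 0 0 0" --pt "0.003 0 0 0 0 0 0" --pt "0 0 0 0 0 0 0"

```text
time_s: 12.22
tcp_pos: [562.8, 87.4, 146.8]
tcp_rot: [0.0, 0.997, -0.084, -0.0]
ft_force: [0.2, 0.2, -0.7]
grip_width: 0.3
```

>>> servo_tool --pt "0.002 0 0 0 0 0 0" --pt "0.002 0 0 0 0 0 0" --pt "0 0 0 0 0 0 0"

```text
time_s: 12.6
tcp_pos: [566.6, 86.8, 146.9]
tcp_rot: [-0.0, 0.997, -0.084, -0.0]
ft_force: [-0.5, -0.3, -0.7]
grip_width: 0.2
```

>>> servo_tool --pt "0.001 0 0 0 0 0 0" --pt "0 0 0 0 0 0 0"

```text
time_s: 12.85
tcp_pos: [567.6, 86.6, 146.9]
tcp_rot: [-0.0, 0.997, -0.084, -0.0]
ft_force: [-2.0, 0.4, -0.4]
grip_width: 0.7
```

```bash
python3 -c "
from h import *
rep()"
```

```text
t 12.85 duct x,y 12.9 56.0 tipz 121.9 F [-2.04  0.36 -0.42] grip 0.7
tool x [ 0.986 -0.166 -0.   ] z [-0.  0. -1.] q [-0.05  0.53  1.49  0.    1.12  1.69]
```

>>> servo_tool --pt "0.001 0 0 0 0 0 0" --pt "0 0 0 0 0 0 0"

```text
time_s: 13.1
tcp_pos: [568.2, 86.5, 146.8]
tcp_rot: [-0.0, 0.997, -0.083, -0.0]
ft_force: [-2.2, 0.3, -0.2]
grip_width: 0.2
```

>>> servo_tool --pt "0.001 0 0 0 0 0 0" --pt "0 0 0 0 0 0 0"

```text
time_s: 13.35
tcp_pos: [568.6, 86.5, 146.8]
tcp_rot: [0.0, 0.997, -0.083, -0.002]
ft_force: [-8.1, 1.2, 1.5]
grip_width: 0.5
```

>>> servo_tool --pt "0.001 0 0 0 0 0 0" --pt "0 0 0 0 0 0 0"

```text
time_s: 13.6
tcp_pos: [568.8, 86.5, 146.7]
tcp_rot: [0.0, 0.997, -0.083, -0.003]
ft_force: [-11.6, 0.6, 5.2]
grip_width: 0.5
```

>>> servo_tool --pt "-0.006 0 0 0 0 0 0" --pt "-0.02 0 0 0 0 0 0" --pt "-0.025 0 0 0 0 0 0" --pt "-0.025 0 0 0 0 0 0" --pt "0 0 -0.03 0 0 0 0" --pt "0 0 -0.03 0 0 0 0" --pt "0 0 -0.03 0 0 0 0" --pt "0 0 0 0 0 0 0" --pt "0 0 0 0 0 0 0"

```text
time_s: 14.72
tcp_pos: [495.4, 98.7, 236.1]
tcp_rot: [0.0, 0.997, -0.084, -0.0]
ft_force: [-0.2, -0.1, -0.1]
grip_width: 0.3
```

```bash
python3 -c "
from h import *
rep()
from rig import bot
import cv2
for n in ['side','scene','wrist']:
  r=bot.get_image(n)
  cv2.imwrite(f'pics/{n}6.png',r['image'][:,:,::-1])
  L=[]
  for th in (1.45,1.6,1.75):
    for y in (4,108):
      x=17.5-85*np.cos(th)+4*np.sin(th); z=86+85*np.sin(th)+4*np.cos(th)
      L.append(np.r_[C+EX*x+EY*y,z])
  print(n,proj(r,np.array(L)).round(0).tolist())
  a=r['image'][:,:,::-1]
  if n!='wrist':
    u,v=(280,200) if n=='scene' else (240,170)
    cv2.imwrite(f'pics/{n}6z.png',cv2.resize(a[v-70:v+70,u-90:u+90],None,fx=4,fy=4))
"
```

```text
t 14.72 duct x,y -60.3 56.0 tipz 211.1 F [-0.17 -0.07 -0.08] grip 0.3
tool x [ 0.986 -0.167 -0.001] z [-0.001 -0.    -1.   ] q [-0.04  0.29  1.6  -0.    1.25  1.7 ]
side [[249.0, 164.0], [246.0, 133.0], [256.0, 164.0], [253.0, 132.0], [263.0, 164.0], [260.0, 133.0]]
scene [[288.0, 167.0], [338.0, 196.0], [283.0, 172.0], [334.0, 201.0], [279.0, 177.0], [330.0, 207.0]]
wrist [[369.0, 116.0], [179.0, 117.0], [371.0, 92.0], [177.0, 92.0], [372.0, 66.0], [176.0, 67.0]]
```

View pics/side6z.png

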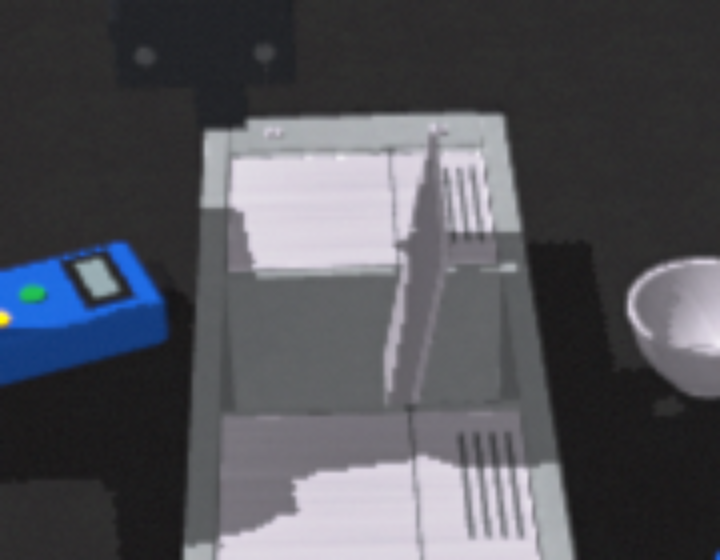

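View pics/scene6.png

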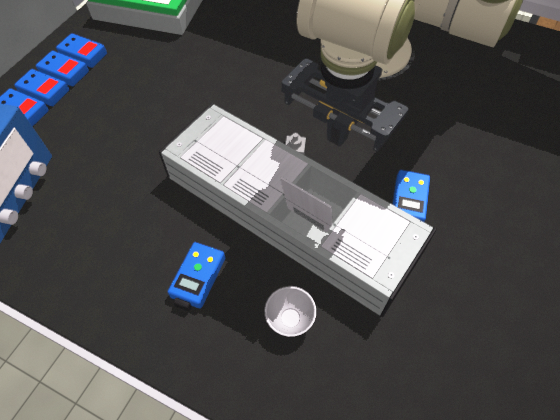

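View pics/side6.png

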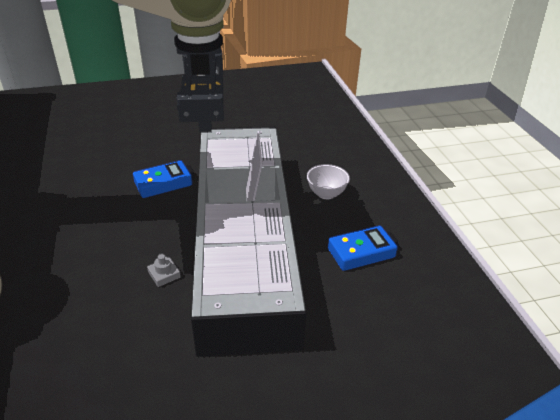

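View pics/scene6z.png

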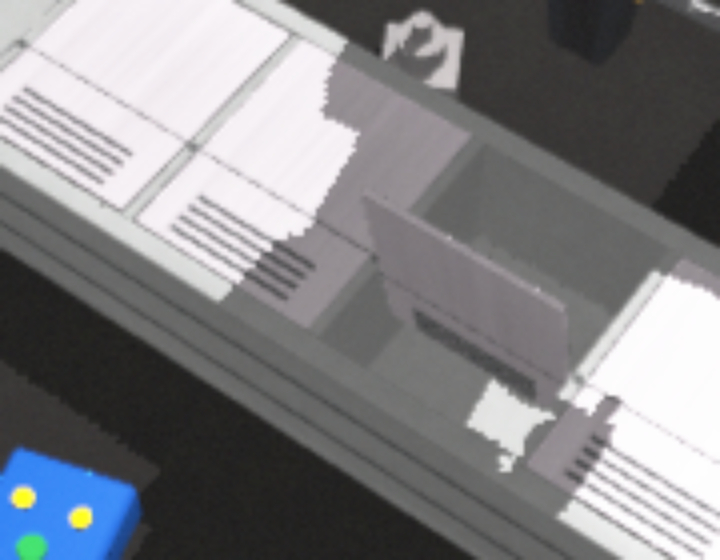

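View pics/wrist6.png

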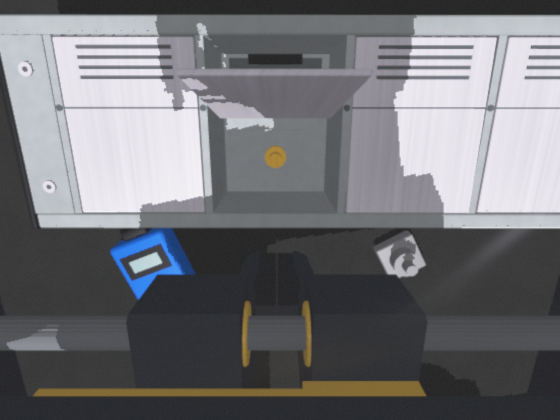

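>>> servo_tool --pt "0 0 0.03 0 0 0 0" --pt "0.02 0 0.029 0 0 0 0" --pt "0.025 0 0 0 0 0 0" --pt "0.02 0 0 0 0 0 0" --pt "0.01 0 0 0 0 0 0" --pt "0 0 0 0 0 0 0"

```text
time_s: 15.62
tcp_pos: [569.4, 86.2, 177.4]
tcp_rot: [0.0, 0.997, -0.084, -0.0]
ft_force: [-0.6, 0.6, -0.5]
grip_width: 0.7
```

>>> servo_tool --pt "0.002 0 0 0 0 0 0" --pt "0 0 0 0 0 0 0"

```text
time_s: 15.88
tcp_pos: [571.2, 86.1, 178.1]
tcp_rot: [-0.0, 0.997, -0.083, 0.0]
ft_force: [-0.1, -0.3, -0.4]
grip_width: 0.3
```

>>> servo_tool --pt "0.001 0 0 0 0 0 0" --pt "0 0 0 0 0 0 0"

```text
time_s: 16.12
tcp_pos: [572.4, 85.8, 178.0]
tcp_rot: [0.0, 0.997, -0.083, 0.0]
ft_force: [1.0, 0.1, 0.0]
grip_width: 0.4
```

```bash
python3 -c "
from h import *
rep()"
```

```text
t 16.12 duct x,y 17.8 56.1 tipz 153.0 F [1.01 0.06 0.01] grip 0.4
tool x [ 0.986 -0.166  0.   ] z [ 0. -0. -1.] q [-0.05  0.51  1.45 -0.    1.19  1.68]
```

>>> servo_tool --pt "0.001 0 0 0 0 0 0" --pt "0.001 0 0 0 0 0 0" --pt "0 0 0 0 0 0 0"

```text
time_s: 16.5
tcp_pos: [574.0, 85.6, 177.9]
tcp_rot: [-0.0, 0.997, -0.083, -0.001]
ft_force: [-4.9, 0.3, 2.1]
grip_width: 0.5
```

>>> servo_tool --pt "0.001 0 0 0 0 0 0" --pt "0 0 0 0 0 0 0"

```text
time_s: 16.75
tcp_pos: [574.3, 85.5, 177.8]
tcp_rot: [0.0, 0.997, -0.083, -0.002]
ft_force: [-9.7, 0.5, 3.2]
grip_width: 0.5
```

>>> servo_tool --pt "0.001 0 0 0 0 0 0" --pt "0 0 0 0 0 0 0"

```text
time_s: 17.0
tcp_pos: [574.5, 85.5, 177.7]
tcp_rot: [0.0, 0.997, -0.083, -0.003]
ft_force: [-14.0, 0.5, 6.6]
grip_width: 0.8
```

>>> servo_tool --pt "-0.006 0 0 0 0 0 0" --pt "-0.02 0 0 0 0 0 0" --pt "-0.025 0 0 0 0 0 0" --pt "-0.025 0 0 0 0 0 0" --pt "0 0 -0.03 0 0 0 0" --pt "0 0 -0.03 0 0 0 0" --pt "0 0 0 0 0 0 0" --pt "0 0 0 0 0 0 0"

```text
time_s: 18.0
tcp_pos: [501.3, 97.7, 237.1]
tcp_rot: [0.0, 0.997, -0.084, -0.0]
ft_force: [-0.3, -0.4, -0.6]
grip_width: 0.5
```

```bash
python3 -c "
from h import *
rep()
from rig import bot
import cv2
r=[bot.get_image(n)['image'][:,:,::-1] for n in ['side','wrist']]
cv2.imwrite('pics/end.png',cv2.resize(np.hstack(r),(800,300)))"
```

```text
t 18.0 duct x,y -54.3 56.0 tipz 212.1 F [-0.28 -0.38 -0.6 ] grip 0.5
tool x [ 0.986 -0.167 -0.001] z [-0.001  0.    -1.   ] q [-0.04  0.3   1.58  0.    1.26  1.7 ]
```

View pics/end.png

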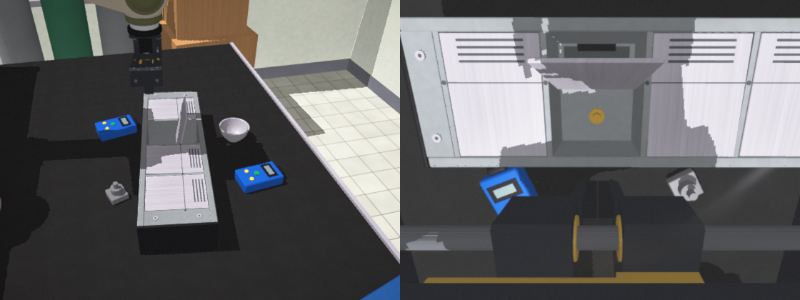

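The pictures show lid 2 leaning past upright with the outlet exposed. The other lids are shut, the loose objects stand where they were, and the arm is clear.

```bash
python3 -c "
from rig import bot
print(bot.finish_job())"
```

```text
the job is handed in; nothing more can be done
None
```

The loose lid is lid 2. It is now open at its stop, and I handed the job in at about 18 s of the 58 s allowed.

- **Finding it:** I pressed the heels of lids 3 and 2 with the closed fingertips. Lid 3 gave about 0.5 mm and stopped. Lid 2 turned under 2–3 N, so I did not press lids 1 and 4. The press on lid 3 reached 15 N, which is more than I meant for a gentle test; it stayed shut.
- **Opening it:** I pressed the heel down until the lid stood at roughly 55°. Then I moved round to the robot's side and pushed the lid's underside with the outside of the closed fingers until it met the stop.
- **Stop check:** After the first push the cameras gave about 1.70–1.75 rad, slightly short of 1.75 but within their error. I pushed again higher up, and the force rose to 14 N with almost no movement. The two contact points work out to about 1.75 rad.
- **Last pictures:** The outlet is exposed, lids 1, 3 and 4 are shut, and the detectors, bowl and hood look undisturbed. The arm is clear of everything, with wrist force at noise level.

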